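Release the channel key that was left latched

ROBOT

A 6-joint arm with a two-finger parallel gripper is mounted at the origin on a cart in front of the work surface, level with it; the furniture and walls round the work are solid. World frame = base frame: x ahead of the robot, y to its left, z up, the work surface at z = 0. Lengths are in m, angles in rad, forces in N, time in s.
With the tool pointing down it reaches from about 0.35 to 0.85 m from the base axis. Payload 8.1 kg.
Tool frame: the origin (TCP) lies on the centre line of the jaws, within the pads' length; the fingertips stand 22 mm ahead of it and the grasp point (between the pads) lies 3 mm ahead of it; z points along the fingers, y is the line along which they close (so a half turn about z gives the same grasp; the last joint's range is limited). The gripper opens to 93 mm and grips with 3 to 60 N. Pads are 15 mm wide; open, the fingers measure 128 mm over their backs; the gripper's body (75 mm by 188 mm) begins 65 mm behind the grasp point.
Start: joints at [1.112, 0.13, 1.488, -0, 1.523, -0.085], TCP at [0.219, 0.559, 0.208] pointing down, gripper open.
Joint ranges: [-2.96, 2.96], [-0.89, 2.26], [0.02, 2.5], [-1.34, 4.48], [0, 2.73], [-2.66, 2.66]. Speed limits (rad/s): [2.39, 2.39, 2.79, 3.14, 3.14, 3.14].

INTERFACE

Orientations are given as [roll, pitch, yaw] about the fixed x, y, z axes, in that order (R = Rz(yaw) Ry(pitch) Rx(roll)).
In Python, from bench import ctrl gives the robot as it stands.
- The arm moves only by the shell command python3 -m inch 'ROWS' [FORCE]. ROWS is JSON, a list that holds one entry, the list of rows, each a list of 5 numbers: the gripper's target within -1 to 1 (shut at 1, half-way at 0, fully open at -1), then the shift along the tool's x, y, z in mm, then the turn about the tool's z in rad. In form: [[[hand, dx, dy, dz, twist], ...]]. A call has 1 to 20 rows; each row is the pose to reach, as a shift and turn from the pose commanded when the call began, along the tool's axes at that moment; what a row does not reach only later rows make up. A row lasts 1/10 s, in which the tool goes at most 50 mm and 8.59 degrees, less where a joint would pass 70% of its speed; a pose out of reach is approached as far as the arm can. A call with a gripper value outside its range is refused whole. The fingers move at their own pace and stop on an object; FORCE is the grip in N (left out, the last holds). Time passes only in rows, so rows that repeat a pose let the fingers close. It gives the time, the measured TCP pose, the force, the opening and the grip force at its end, in the units of the state.
- ctrl.state(): the state, without advancing time (a new reading comes with each control period).
- ctrl.snapshot(name): name is "scene" or "top" or "wrist"; returns the picture (480x640x3 uint8, blue, green, red); there is no depth.
- ctrl.camera_info(name): a dict with "camera_matrix" (3x3 intrinsics, pixels), "origin" and "attitude" of the camera in the world; the wrist camera has in their place "tool_from_camera" (4x4, takes a point from camera to tool coordinates, whose origin is the TCP and whose axes are the flange's). Camera axes: x right, y down, z forward; pixel columns grow to the right and rows downward; lengths in m; the calibration is good to about 2 mm. A picture is of the moment at which its call begins: read the wrist's pose just before it. camera_info takes no time and is no camera call.
- ctrl.close_job(): hands the job in; it is judged then, once.
Trained networks look in the newest picture that a camera, given by its name, has taken for a name from the list of things; names that differ only in an ending like _2 or _b are one class to them, and where a whole thing is asked for, a point or a joint stands for the part that bears it (a point fixed in the world has none). Each returns a list of dicts, best first, with "p" (0 to 1); they miss things now and then, are a little off and sometimes report something else, mostly with a low value. They report only what shows in the picture. A call takes as long as a camera call.
- ctrl.boxes_of(camera, thing): "xyz" ([x, y, z] in m, in world coordinates, good to about 4 mm: the middle of the surface that is visible of it).
The state is a dict: "clock": time; "joint_positions": joint angles; "joint_vel": joint speeds; "tau": joint torques, N m; "ee_pos": TCP position; "tcp_rot": TCP orientation; "force": force on the tool from outside, world axes, zero at the start; "ft_torque": the same for the moment, N m; "grip_width": finger opening in m; "finger_force": force on a finger pad.
Only numpy, scipy, OpenCV 4.12 (cv2) and the standard library are available. Lean on these libraries where they do the work, as an engineer would, in place of code of your own. Each camera call takes 0.05 s, during which the arm holds its last target. There are 200 camera calls.

TASK

One of the four identical keys on the white switch box has been left latched down. With the fingertips, tap the keys lightly one after another from left to right, all four, to find the one that sits low and does not give, without releasing it yet; then press that key firmly so that it pops up again and all four stand up. Do not push a free key further than a light tap does, lift nothing, and leave the things lying round the box where they are.

Things in the scene. Friction and masses are not known exactly. Their poses are not given: they have to be found in the camera images.
- switch_box: white switch box, 92 x 234 x 40 mm, fixed, with four identical keys in a row on its flat top. Origin: centre of its underside, on the worktop; x points to its back (away from the robot), y along the row to the left, z up. Keys are centred at y = +75, +25, -25, -75 mm, x = 0, in this frame. Cap sides stand 24 mm apart.
- key_1: the leftmost of the four like keys: grey cap 26 x 26 mm, white dot. Origin: centre of its top, moves with it; axes as the box. FREE: top 58 mm above the worktop, springs down up to 12 mm, 1.5 N to start, +0.5 N per mm. LATCHED (one of the four, varies): top at 52 mm, gives only above 4.5 N; pressed to 49 mm or lower (6 N; bottom 46 mm, 7.5 N) its catch lets go and it rises to 58 mm as the finger withdraws.
- key_2: the second from the left of the four like keys: grey cap 26 x 26 mm, white dot. Origin: centre of its top, moves with it; axes as the box. FREE: top 58 mm above the worktop, springs down up to 12 mm, 1.5 N to start, +0.5 N per mm. LATCHED (one of the four, varies): top at 52 mm, gives only above 4.5 N; pressed to 49 mm or lower (6 N; bottom 46 mm, 7.5 N) its catch lets go and it rises to 58 mm as the finger withdraws.
- key_3: the third from the left of the four like keys: grey cap 26 x 26 mm, white dot. Origin: centre of its top, moves with it; axes as the box. FREE: top 58 mm above the worktop, springs down up to 12 mm, 1.5 N to start, +0.5 N per mm. LATCHED (one of the four, varies): top at 52 mm, gives only above 4.5 N; pressed to 49 mm or lower (6 N; bottom 46 mm, 7.5 N) its catch lets go and it rises to 58 mm as the finger withdraws.
- key_4: the rightmost of the four like keys: grey cap 26 x 26 mm, white dot. Origin: centre of its top, moves with it; axes as the box. FREE: top 58 mm above the worktop, springs down up to 12 mm, 1.5 N to start, +0.5 N per mm. LATCHED (one of the four, varies): top at 52 mm, gives only above 4.5 N; pressed to 49 mm or lower (6 N; bottom 46 mm, 7.5 N) its catch lets go and it rises to 58 mm as the finger withdraws.
- petri_1: closed petri dish, 66 mm across, 16 mm high, loose, beside the left end of the box; bystander. Origin: centre of its underside.
- tape_roll: green tape roll lying flat, 66 mm across, 19 mm high, loose, beside the right end of the box; bystander. Origin: centre of its underside.
- marker_1: marker pen, 132 mm long, 13 mm thick, loose, lying in front of the box; bystander. Origin: centre of its underside.
- forceps: steel forceps, 137 mm long, 9 mm high, loose, lying in front of the box; bystander. Origin: centre of its underside.

How it is judged:
By the outcome, as a careful person would: the job done as asked, in the order asked, and still so for the second after the job is handed in, with the robot touching nothing.
It also fails if it takes over 51 s, if anything falls off the work surface, if the arm or the gripper's body presses on something with over 40 N, if the wrist force passes 120 N, or if a joint passes its speed limit or range.

## Working session

There is one attempt and no reset: what is moved stays moved. The work goes in short steps, Python scripts to look and compute and a shell command to move; the robot and the scene stay as the last step left them, time stands still between calls to the robot, and variables do not carry over. Pictures are saved under pics/ and viewed, at most 10 in all, crops included, and the job is handed in when it is done.

```bash
mkdir -p pics; ls; python3 - <<'E'
from bench import ctrl
import cv2
s=ctrl.state();print(s)
for n in("top","scene"):
    cv2.imwrite(f"pics/{n}0.png",ctrl.snapshot(n))
for t in("switch_box","key_1","petri_1","tape_roll","marker_1","forceps"):
    for d in ctrl.boxes_of("top",t)[:5]: print(t,d)
i=ctrl.camera_info("top");print(i)
print(ctrl.camera_info("wrist"))
E
```

```text
pics
{'clock': 0.0, 'joint_positions': array([ 1.11156302e+00,  1.31174960e-01,  1.48924177e+00, -2.59077473e-05,
        1.52302060e+00, -8.53838506e-02]), 'joint_vel': array([ 0.00058449,  0.00048656, -0.00064529,  0.00071829,  0.00079802,
        0.00158897]), 'tau': array([-1.58404259e-04, -5.59846902e+01, -4.91754019e+01,  7.67990830e-02,
        3.54353024e-02, -1.34267912e-04]), 'ee_pos': array([0.21884043, 0.55803896, 0.20689984]), 'tcp_rot': array([-3.13975249e+00, -1.31532372e-04,  2.76774433e+00]), 'force': array([ 0.37182633, -0.03278213, -0.49916488]), 'ft_torque': array([-0.03461952, -0.01664134, -0.00945384]), 'finger_force': 0.0, 'grip_width': 0.09274345398234193}
switch_box {'xyz': [0.578, 0.0264, 0.0402], 'p': 0.75}
key_1 {'xyz': [0.5859, -0.05, 0.061], 'p': 0.79}
key_1 {'xyz': [0.5785, 0.055, 0.0526], 'p': 0.5}
key_1 {'xyz': [0.5809, 0.0057, 0.0588], 'p': 0.48}
key_1 {'xyz': [0.5762, 0.106, 0.0581], 'p': 0.45}
petri_1 {'xyz': [0.5649, 0.2062, 0.0156], 'p': 0.79}
tape_roll {'xyz': [0.6015, -0.1377, 0.0194], 'p': 0.96}
tape_roll {'xyz': [0.4845, 0.0724, 0.0105], 'p':
[... 194 characters left out ...]
      ,   0.        ,   1.        ]]), 'origin': array([0.4205091 , 0.03073632, 0.90249358]), 'attitude': array([-2.98069727e+00,  4.52170077e-04, -1.56590510e+00])}
{'camera_matrix': array([[336.1658383 ,   0.        , 318.18927772],
       [  0.        , 336.1658383 , 236.80635079],
       [  0.        ,   0.        ,   1.        ]]), 'tool_from_camera': array([[ 5.36845688e-04, -9.54356793e-01, -2.98668416e-01,
         8.36741339e-02],
       [ 9.99999652e-01,  3.21456098e-04,  7.70291323e-04,
        -2.19671740e-04],
       [-6.39123973e-04, -2.98668726e-01,  9.54356633e-01,
        -1.78388258e-01],
       [ 0.00000000e+00,  0.00000000e+00,  0.00000000e+00,
         1.00000000e+00]])}
```

View pics/top0.png

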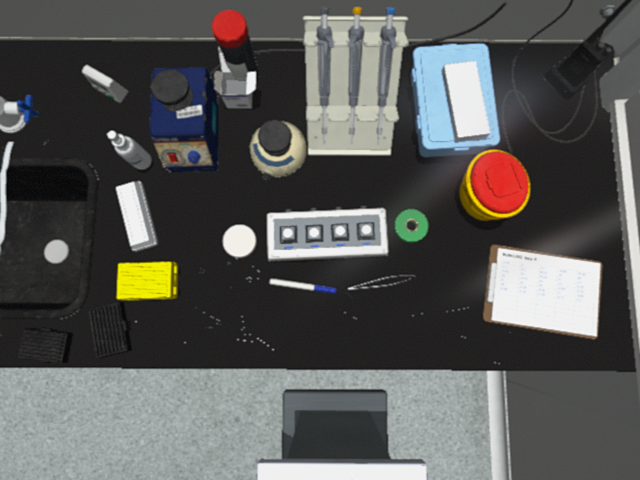

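View pics/scene0.png

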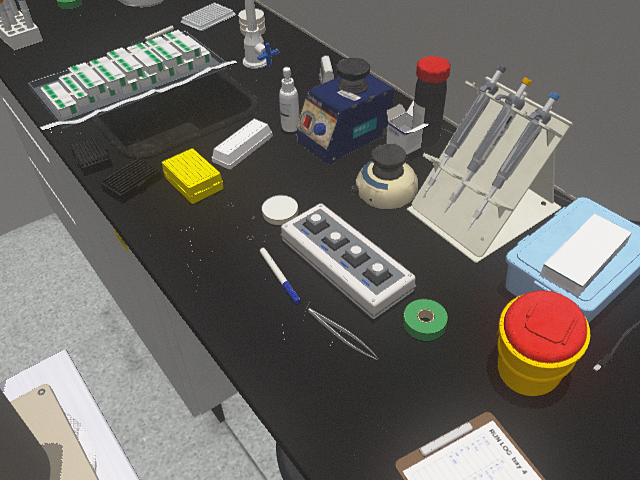

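```bash
cat > h.py <<'E'
from bench import ctrl
import numpy as np
from scipy.spatial.transform import Rotation as R
def shift(p):
    s=ctrl.state(); return 1000*R.from_euler('xyz',s['tcp_rot']).inv().apply(np.array(p)-s['ee_pos'])
def keys(cam):
    ctrl.snapshot(cam); P=[]
    for d in ctrl.boxes_of(cam,'key_1'): print(d); P.append(d['xyz'])
    return np.array(P)
E
python3 - <<'E'
from h import *
print(shift([.577,.104,.17]),shift([.581,.03,.19]))
E
```

```text
[-499.20157617 -292.40565861   37.87363531] [-529.94442196 -359.84189555   17.89286005]
```

```bash
python3 -m inch '[[[1,-530,-360,18,-0.43],[1,-530,-360,18,-0.43],[1,-530,-360,18,-0.43],[1,-530,-360,18,-0.43],[1,-530,-360,18,-0.43],[1,-530,-360,18,-0.43],[1,-530,-360,18,-0.43],[1,-530,-360,18,-0.43],[1,-530,-360,18,-0.43],[1,-530,-360,18,-0.43],[1,-530,-360,18,-0.43],[1,-530,-360,18,-0.43],[1,-530,-360,18,-0.43],[1,-530,-360,18,-0.43],[1,-530,-360,18,-0.43],[1,-530,-360,18,-0.43],[1,-530,-360,18,-0.43]]]' 10; python3 - <<'E'
from h import *
import cv2
print(ctrl.state()['ee_pos'],ctrl.state()['tcp_rot'])
P=keys('wrist'); cv2.imwrite('pics/w1.png',ctrl.snapshot('wrist'))
keys('top')
s=ctrl.state();print(s['force'],s['clock'])
E
```

```text
clock: 2.1
ee_pos: [0.5806, 0.0312, 0.1902]
tcp_rot: [3.141, 0.0, -3.084]
force: [-0.4, -0.5, 0.5]
grip_width: 0.0001
finger_force: 0.0
[0.58058016 0.03124052 0.19018679] [ 3.14136914e+00  2.39440413e-04 -3.08368260e+00]
{'xyz': [0.583, -0.0406, 0.0579], 'p': 0.96}
{'xyz': [0.5803, 0.0032, 0.0555], 'p': 0.76}
{'xyz': [0.5808, 0.0586, 0.055], 'p': 0.75}
{'xyz': [0.5768, 0.1021, 0.0567], 'p': 0.66}
{'xyz': [0.5838, -0.0474, 0.0601], 'p': 0.62}
{'xyz': [0.5787, 0.0071, 0.059], 'p': 0.57}
{'xyz': [0.5765, 0.1044, 0.0573], 'p': 0.53}
{'xyz': [0.5797, 0.0573, 0.0544], 'p': 0.44}
[ 0.17582138 -0.44146831  0.45244359] 2.35
```

View pics/w1.png

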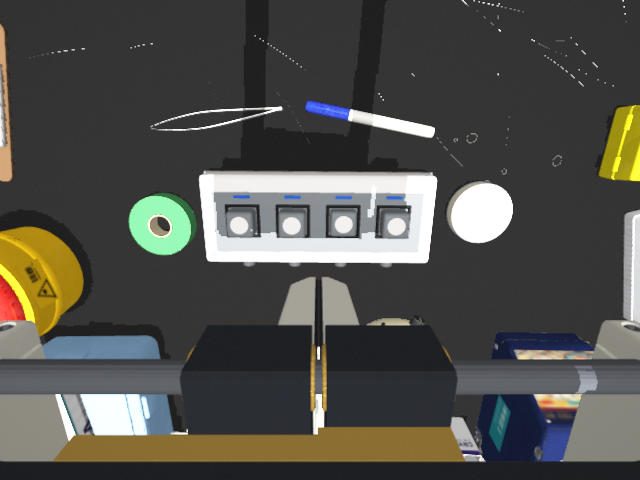

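```bash
python3 -m inch '[[[1,0,37,40,0],[1,0,75,60,0],[1,0,75,95,0],[1,0,75,104,0],[1,0,75,104,0],[1,0,75,104,0]]]'; python3 -c "
from h import *
s=ctrl.state();print(s['force'],s['ee_pos'])"
```

```text
clock: 2.95
ee_pos: [0.5777, 0.1042, 0.0875]
tcp_rot: [-3.141, 0.002, -3.086]
force: [-0.6, 1.3, 0.7]
grip_width: 0.0007
finger_force: 0.0
[-0.62712071  1.30868549  0.70119153] [0.57773026 0.1042488  0.08749876]
```

```bash
python3 -m inch '[[[1,0,0,5,0],[1,0,0,8,0],[1,0,0,9,0],[1,0,0,9,0],[1,0,0,9,0]]]'
```

```text
clock: 3.45
ee_pos: [0.5769, 0.1047, 0.0771]
tcp_rot: [-3.142, 0.0, -3.086]
force: [-0.1, -0.6, -0.1]
grip_width: 0.0008
finger_force: 0.0
```

```bash
python3 -m inch '[[[1,0,0,1,0],[1,0,0,1,0],[1,0,0,1,0]]]';python3 -m inch '[[[1,0,0,1,0],[1,0,0,1,0],[1,0,0,1,0]]]'
```

```text
clock: 3.75
ee_pos: [0.5768, 0.1048, 0.0759]
tcp_rot: [3.142, -0.0, -3.085]
force: [0.2, -0.9, -0.4]
grip_width: 0.0008
finger_force: 0.0
clock: 4.05
ee_pos: [0.5768, 0.1048, 0.0749]
tcp_rot: [-3.142, -0.0, -3.085]
force: [-0.7, -0.2, 0.8]
grip_width: 0.0009
finger_force: 0.0
```

```bash
python3 -m inch '[[[1,0,0,1,0],[1,0,0,1,0],[1,0,0,1,0]]]'; python3 - <<'E'
from h import *
import cv2
print([ctrl.state()['force'][2]])
cv2.imwrite('pics/w2.png',ctrl.snapshot('wrist')[200:420,180:480].repeat(2,0).repeat(2,1))
cv2.imwrite('pics/s2.png',ctrl.snapshot('scene')[100:330,200:460].repeat(2,0).repeat(2,1))
print([ctrl.state()['force'][2]])
E
```

```text
clock: 4.35
ee_pos: [0.5767, 0.1048, 0.0739]
tcp_rot: [-3.142, -0.0, -3.085]
force: [0.4, -0.4, 0.0]
grip_width: 0.0005
finger_force: 0.0
[np.float64(0.009963105247511251)]
[np.float64(0.40934526213840516)]
```

View pics/s2.png

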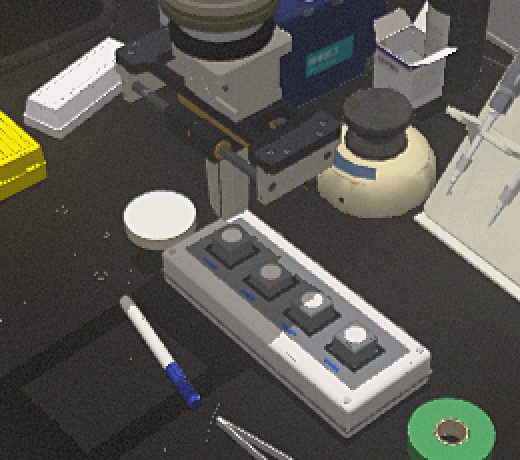

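```bash
python3 - <<'E'
from h import *
i=ctrl.camera_info('scene');K=i['camera_matrix'];print(i)
def pr(p):
    c=R.from_euler('xyz',i['attitude']).inv().apply(np.array(p)-i['origin']);q=K@c;return q[:2]/q[2]
for p in ([.5767,.1048,.0519],[.577,.1055,.058],[.577,.1055,.052],[.579,.0555,.058],[.581,.0055,.058],[.5835,-.0445,.058],[.5767,.1048,.0739]):
    a=pr(p);print(p,a,(a-[200,100])*2)
ctrl.state()
E
```

```text
{'camera_matrix': array([[623.63881701,   0.        , 330.39371557],
       [  0.        , 623.63881701, 245.31951042],
       [  0.        ,   0.        ,   1.        ]]), 'origin': array([ 0.13970583, -0.52438203,  0.76336579]), 'attitude': array([-2.36022282,  0.01284702, -0.65358196])}
[0.5767, 0.1048, 0.0519] [314.57622745 220.27582507] [229.1524549  240.55165015]
[0.577, 0.1055, 0.058] [314.35901375 217.29641833] [228.7180275  234.59283666]
[0.577, 0.1055, 0.052] [314.47039697 219.93278411] [228.94079395 239.86556821]
[0.579, 0.0555, 0.058] [333.61584953 233.1772109 ] [267.23169907 266.3544218 ]
[0.581, 0.0055, 0.058] [353.94291165 249.94060135] [307.88582331 299.88120269]
[0.5835, -0.0445, 0.058] [375.68032614 267.51459898] [351.36065229 335.02919796]
[0.5767, 0.1048, 0.0739] [314.16474071 210.50338927] [228.32948142 221.00677853]
```

View pics/w2.png

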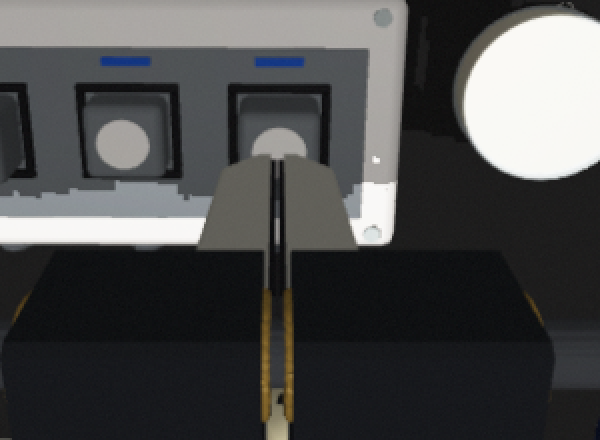

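```bash
python3 - <<'E'
import cv2
a=cv2.imread('pics/s2.png')[140:280,160:320]
cv2.imwrite('pics/s2z.png',cv2.resize(a,None,fx=4,fy=4,interpolation=cv2.INTER_CUBIC))
E
```

```text
(no output)
```

View pics/s2z.png

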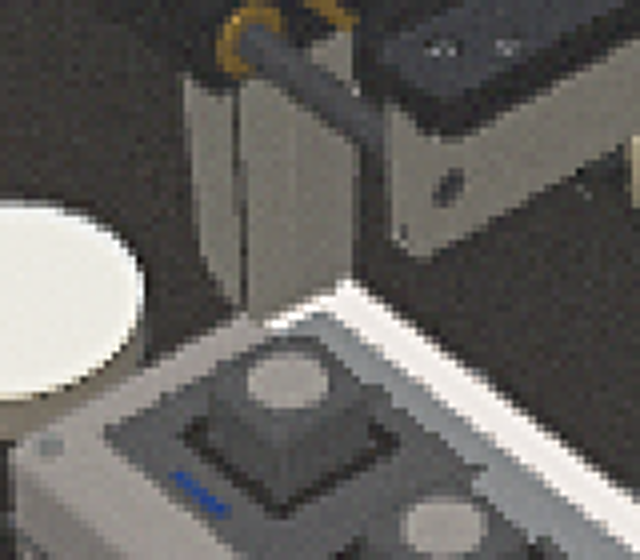

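```bash
python3 - <<'E'
from h import *
s=ctrl.state();Rt=R.from_euler('xyz',s['tcp_rot']).as_matrix()
w=ctrl.camera_info('wrist');T=w['tool_from_camera']
o1=Rt@T[:3,3]+s['ee_pos'];d1=Rt@T[:3,:3]@np.linalg.inv(w['camera_matrix'])@[318.5,277.5,1]
i=ctrl.camera_info('scene');o2=i['origin'];d2=R.from_euler('xyz',i['attitude']).as_matrix()@np.linalg.inv(i['camera_matrix'])@[310.4,209,1]
A=np.array([d1,-d2]).T;k=np.linalg.lstsq(A,o2-o1,rcond=None)[0]
print(o1+k[0]*d1,o2+k[1]*d2,s['ee_pos'])
E
```

```text
[0.57000512 0.10448828 0.0818341 ] [0.56922877 0.10464376 0.0814885 ] [0.57681137 0.1047818  0.07392413]
```

```bash
python3 -m inch '[[[1,0,0,4,0],[1,0,0,7,0],[1,0,0,7,0]]]'; python3 -m inch '[[[1,0,0,4,0],[1,0,0,7,0],[1,0,0,7,0],[1,0,0,7,0]]]'
python3 - <<'E'
from h import *
import cv2
a=ctrl.snapshot('scene')[170:250,270:370]
cv2.imwrite('pics/s3z.png',cv2.resize(a,None,fx=6,fy=6,interpolation=cv2.INTER_CUBIC))
E
```

```text
clock: 4.75
ee_pos: [0.5762, 0.1047, 0.0661]
tcp_rot: [-3.142, -0.001, -3.085]
force: [-0.3, -0.2, 0.1]
grip_width: 0.0005
finger_force: 0.0
clock: 5.15
ee_pos: [0.5767, 0.1048, 0.0598]
tcp_rot: [-3.142, -0.0, -3.085]
force: [0.1, -0.5, -0.5]
grip_width: 0.0002
finger_force: 0.0
```

View pics/s3z.png

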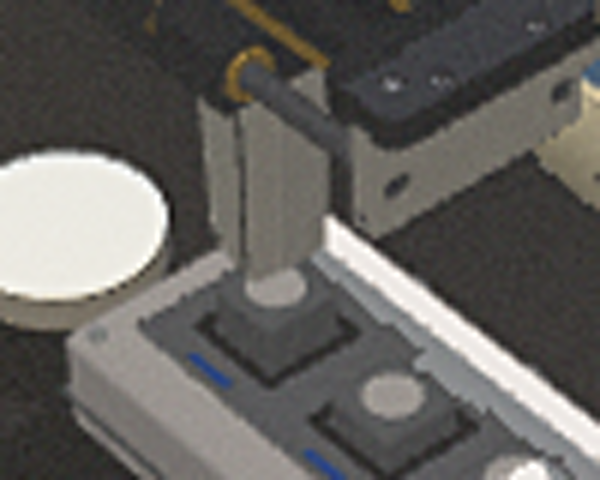

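```bash
python3 -m inch '[[[1,0,0,4,0],[1,0,0,7,0],[1,0,0,7,0],[1,0,0,7,0]]]'; for k in 1; do python3 -m inch '[[[1,0,0,1,0],[1,0,0,1,0],[1,0,0,1,0]]]'; done; python3 -c "
from h import *
s=ctrl.state();print(s['force'],s['ee_pos'])"
```

```text
clock: 5.6
ee_pos: [0.5766, 0.1048, 0.0527]
tcp_rot: [-3.142, -0.0, -3.085]
force: [0.5, 0.1, -0.0]
grip_width: 0.0001
finger_force: 0.0
clock: 5.9
ee_pos: [0.5768, 0.1048, 0.052]
tcp_rot: [3.142, 0.0, -3.085]
force: [-0.1, 0.0, -0.0]
grip_width: 0.0005
finger_force: 0.0
[-0.080318    0.02707685 -0.00950064] [0.57682705 0.10477217 0.05198153]
```

```bash
python3 -m inch '[[[1,0,0,1,0],[1,0,0,1,0],[1,0,0,1,0]]]'|grep -E 'ee|force'
```

```text
ee_pos: [0.5768, 0.1048, 0.0509]
force: [-0.4, -0.0, -0.3]
finger_force: 0.0
```

```bash
python3 -m inch '[[[1,0,0,1,0],[1,0,0,1,0],[1,0,0,1,0]]]'|grep -E 'ee|force'
```

```text
ee_pos: [0.5767, 0.1048, 0.0499]
force: [0.3, -0.2, 0.3]
finger_force: 0.0
```

```bash
python3 -m inch '[[[1,0,0,1,0],[1,0,0,1,0],[1,0,0,1,0]]]'|grep -E 'ee|force'
```

```text
ee_pos: [0.5768, 0.1048, 0.0489]
force: [0.9, -0.2, 0.5]
finger_force: 0.0
```

```bash
python3 -m inch '[[[1,0,0,1,0],[1,0,0,1,0],[1,0,0,1,0]]]'|grep -E 'ee|force'; python3 - <<'E'
from h import *
import cv2
f=[]
for k in range(4): a=ctrl.snapshot('scene');f.append(ctrl.state()['force'][2])
print(f)
a=a[170:250,270:370]
cv2.imwrite('pics/s4z.png',cv2.resize(a,None,fx=6,fy=6,interpolation=cv2.INTER_CUBIC))
E
```

```text
ee_pos: [0.5768, 0.1048, 0.0479]
force: [0.7, -0.5, 0.3]
finger_force: 0.0
[np.float64(-0.1577887008772308), np.float64(0.3954152088088702), np.float64(-0.015530065051951118), np.float64(0.6439147762317033)]
```

View pics/s4z.png

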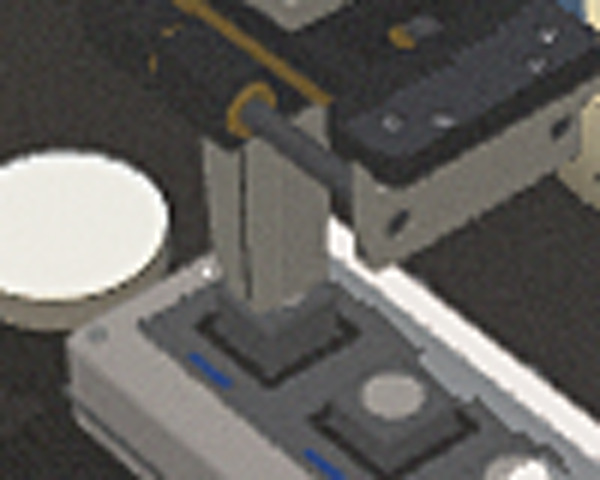

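```bash
python3 -m inch '[[[1,0,0,1,0],[1,0,0,1,0],[1,0,0,1,0]]]'|grep -E 'ee|force'
```

```text
ee_pos: [0.5769, 0.1048, 0.0471]
force: [-0.6, -0.4, 1.5]
finger_force: 0.8
```

```bash
python3 -m inch '[[[1,0,0,1,0],[1,0,0,1,0],[1,0,0,1,0]]]'|grep -E 'ee|force'
```

```text
ee_pos: [0.577, 0.1048, 0.0461]
force: [-0.0, 0.8, 2.1]
finger_force: 1.0
```

```bash
python3 -m inch '[[[1,0,0,1,0],[1,0,0,1,0],[1,0,0,1,0]]]'|grep -E 'ee|force'; python3 - <<'E'
from h import *
f=[]
for k in range(4): ctrl.snapshot('scene');f.append(ctrl.state()['force'][2])
print(f)
E
```

```text
ee_pos: [0.5769, 0.1048, 0.045]
force: [0.3, 1.2, 2.4]
finger_force: 1.3
[np.float64(2.4349423312390037), np.float64(2.771083236206156), np.float64(1.3774974074010027), np.float64(2.9690942101556326)]
```

```bash
python3 -m inch '[[[1,0,0,-8,0],[1,0,0,-16,0],[1,0,-25,-16,0],[1,0,-50,-16,0],[1,0,-50,-16,0],[1,0,-50,-9,0],[1,0,-50,-4,0],[1,0,-50,-2,0],[1,0,-50,-1,0],[1,0,-50,-1,0],[1,0,-50,0,0],[1,0,-50,0,0],[1,0,-50,0,0]]]'; python3 - <<'E'
from h import *
f=[]
for k in range(5): ctrl.snapshot('scene');f.append(ctrl.state()['force'][2].round(2))
print(f)
E
```

```text
clock: 9.7
ee_pos: [0.5797, 0.0549, 0.0451]
tcp_rot: [-3.142, 0.0, -3.085]
force: [0.7, 0.3, -0.4]
grip_width: 0.0003
finger_force: 0.0
[np.float64(-0.48), np.float64(0.41), np.float64(-0.1), np.float64(-0.77), np.float64(-0.13)]
```

```bash
python3 -m inch '[[[1,0,0,1,0],[1,0,0,2,0],[1,0,0,3,0],[1,0,0,3,0],[1,0,0,3,0]]]'|grep -E 'ee|force'
```

```text
ee_pos: [0.5796, 0.0549, 0.0419]
force: [-0.2, -0.8, 0.8]
finger_force: 0.0
```

```bash
python3 -m inch '[[[1,0,0,0.5,0],[1,0,0,0.5,0],[1,0,0,0.5,0]]]'|grep -E 'ee|force'
```

```text
ee_pos: [0.5797, 0.0549, 0.0416]
force: [-0.9, 0.1, 2.7]
finger_force: 1.5
```

```bash
python3 -m inch '[[[1,0,0,-10,0],[1,0,0,-19,0],[1,0,-25,-19,0],[1,0,-50,-19,0],[1,0,-50,-19,0],[1,0,-50,-13,0],[1,0,-50,-8,0],[1,0,-50,-6,0],[1,0,-50,-5,0],[1,0,-50,-4,0],[1,0,-50,-3,0],[1,0,-50,-3,0],[1,0,-50,-3,0]]]'; python3 - <<'E'
from h import *
f=[]
for k in range(5): ctrl.snapshot('scene');f.append(ctrl.state()['force'][2].round(2))
print(f,ctrl.state()['ee_pos'])
E
```

```text
clock: 12.05
ee_pos: [0.5826, 0.0051, 0.0447]
tcp_rot: [3.141, 0.0, -3.085]
force: [-0.8, 1.5, 3.7]
grip_width: 0.0004
finger_force: 1.4
[np.float64(2.41), np.float64(2.61), np.float64(2.76), np.float64(3.04), np.float64(3.4)] [0.58265824 0.00501693 0.04462825]
```

Key 3 is free. Next is key 4.

```bash
python3 -m inch '[[[1,0,0,-8,0],[1,0,0,-16,0],[1,0,-25,-16,0],[1,0,-50,-16,0],[1,0,-50,-16,0],[1,0,-50,-9,0],[1,0,-50,-5,0],[1,0,-50,-3,0],[1,0,-50,-2,0],[1,0,-50,-1,0],[1,0,-50,0,0],[1,0,-50,0,0],[1,0,-50,0,0]]]'; python3 - <<'E'
from h import *
f=[]
for k in range(5): ctrl.snapshot('scene');f.append(ctrl.state()['force'][2].round(2))
print(f,ctrl.state()['ee_pos'])
E
```

```text
clock: 13.6
ee_pos: [0.5854, -0.0448, 0.0447]
tcp_rot: [3.141, 0.0, -3.085]
force: [-0.8, 1.4, 3.8]
grip_width: 0.0008
finger_force: 1.4
[np.float64(2.63), np.float64(3.3), np.float64(2.55), np.float64(2.09), np.float64(3.29)] [ 0.58551162 -0.04492728  0.0446461 ]
```

```bash
python3 -m inch '[[[1,0,0,-8,0],[1,0,0,-18,0],[1,0,35,-18,0],[1,0,70,-18,0],[1,0,100,-18,0],[1,0,100,-18,0],[1,0,100,-18,0],[1,0,100,-10,0],[1,0,100,-3,0],[1,0,100,1,0],[1,0,100,4,0],[1,0,100,6,0],[1,0,100,7,0],[1,0,100,8,0],[1,0,100,8,0],[1,0,100,8,0]]]'
```

```text
clock: 15.45
ee_pos: [0.5793, 0.0541, 0.0367]
tcp_rot: [-3.141, -0.001, -3.086]
force: [-5.2, -2.7, 7.4]
grip_width: 0.0003
finger_force: 3.4
```

```bash
python3 -m inch '[[[1,0,0,-5,0],[1,0,0,-12,0],[1,0,0,-30,0],[1,0,0,-70,0],[1,0,0,-120,0],[1,0,0,-150,0],[1,0,0,-150,0],[1,0,0,-150,0],[1,0,0,-150,0]]]'; python3 - <<'E'
from h import *
import cv2
P=keys('wrist');keys('top');a=ctrl.snapshot('scene')
a=np.hstack([cv2.imread('pics/scene0.png')[190:310,270:420],a[190:310,270:420]])
cv2.imwrite('pics/f.png',cv2.resize(a,None,fx=2.6,fy=2.6,interpolation=cv2.INTER_CUBIC))
print(ctrl.state()['force'])
E
```

```text
clock: 16.35
ee_pos: [0.5787, 0.0548, 0.1847]
tcp_rot: [3.141, -0.002, -3.086]
force: [-0.1, -0.4, -0.9]
grip_width: 0.0003
finger_force: 0.0
{'xyz': [0.5798, 0.0575, 0.0565], 'p': 0.84}
{'xyz': [0.5742, 0.1048, 0.0581], 'p': 0.78}
{'xyz': [0.5828, 0.0065, 0.0558], 'p': 0.77}
{'xyz': [0.5851, -0.045, 0.0616], 'p': 0.59}
{'xyz': [0.5747, 0.1066, 0.0584], 'p': 0.66}
{'xyz': [0.5795, 0.0056, 0.0561], 'p': 0.57}
{'xyz': [0.5751, 0.0553, 0.0613], 'p': 0.46}
{'xyz': [0.5642, 0.1843, 0.0148], 'p': 0.4}
[-0.0984746   0.21379391  1.15959825]
```

View pics/f.png

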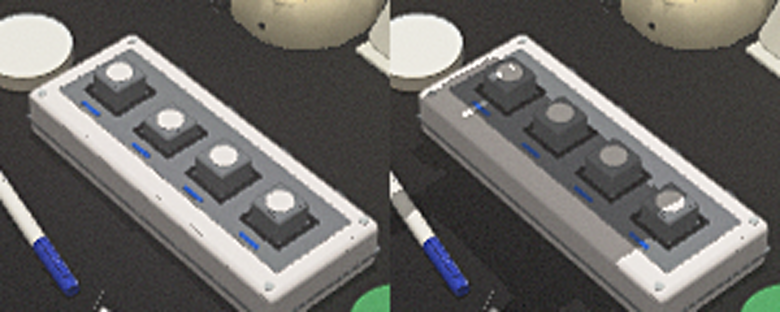

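The picture shows key 2's dot raised from row 119 to row 112, about 6 mm. The other keys and the things round the box are unchanged.

```bash
python3 -c "
from bench import ctrl
print(ctrl.close_job())"
```

```text
the job is handed in; nothing more can be done
None
```

I tapped all four keys from left to right and found key_2 latched. A firm press (about 7.4 N) made it pop up, so all four now stand, and I handed the job in at about 17 s with the robot touching nothing.

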